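Mount a log slice on the carving stand

TASK

Slide the big log slice, without lifting it, off the stack of boards and onto the narrow raised beam of the carving stand, until it lies flat and fully home against both wooden stop pegs. Then tip the steel hold-down arm over so that its rubber pad rests on the slice. Leave the other things on the bench where they are.

Things in the scene. Friction and masses are not known exactly. Their poses are not given: they have to be found in the camera images.
- slab: The big log slice: a wooden disc 160 mm across and 35 mm thick with dark bark round its rim, about 0.25 to 0.5 kg, lying flat on the stack of boards. Origin: centre of its underside; z up.
- stand: Carving stand fixed to the bench on a pinkish mat. Its y axis runs along the beam, from the boards towards pegs and arm. The beam is 44 mm wide (x -22 to 22 mm), flat top 90 mm above the bench, y -40 to 162 mm. A steel fork at y = 175 mm, 42 mm wide, top at z = 162 mm, carries the arm. Origin: on the bench, x = 0 on the beam's centre line.
- peg_left (a point): Top of one stop peg: an upright dowel 12 mm thick at stand x = -55, y = 116 mm, reaching 25 mm above the beam's top. It stands on a cross piece 140 mm long whose top is 12 mm below the beam's.
- peg_right (a point): Top of the other stop peg, alike, at stand x = 55, y = 116 mm.
- boards: Stack of three boards, fixed, 220 mm (own x) by 200 mm (own y), its flat top 92 mm above the bench, 2 mm higher than the beam. It stands before the near end of the beam with a gap of 15 to 35 mm; it may be 30 mm off the beam's line. Origin: on the bench under its centre; its axes are parallel to the stand's.
- home (a point): Point on top of the beam where the centre of the slice's underside lies when the slice touches both pegs (stand x = 0, y = 50, z = 90 mm). Axes as the stand's.
- clamp (a joint): Angle of the steel hold-down arm, rad: 0 when it lies level with its pad on the seated slice, 1.57 when it stands upright, more when it leans away from the slice (limit 2.05). It stays put near upright and sinks by its own weight once below about 1 rad.
- clamp_pivot (a point): Hinge axis of the arm (along the stand's x), 147 mm above the bench, at y = 175 mm of the stand. At angle q the cross bar is 150 mm from it: stand y = 175 - 150 cos q, z = 147 + 150 sin q mm. The arm is a bar 22 mm wide and 14 mm thick.
- clamp_bar (a point): Middle of the wooden cross bar at the arm's free end: 16 mm thick, 90 mm long along the stand's x.
- pad (a point): Face of the round rubber pad, 26 mm across, on the arm's underside 80 mm from the hinge: centre of the face that comes to rest on the slice.
- gouge_a: Carving gouge, about 240 mm long, 24 mm thick, narrow blade, lying on the bench; leave alone.
- gouge_b: Carving gouge, about 230 mm long, 24 mm thick, wide blade, lying on the bench; leave alone.
- small_slice: Small log slice, 84 mm across, 24 mm thick, lying on the bench; leave alone.
- cork_block: Cork sanding block 110 x 60 x 34 mm on the bench; leave alone.
- mallet: Round carver's mallet standing on its head, handle up, 268 mm tall, 104 mm across; leave alone.
- glue: White glue bottle, 170 mm tall, 60 mm across; leave alone.
- tin: Open metal tin, 100 mm tall, 72 mm across; leave alone.
Mind the look-alikes: they are no part of the job. What is shaped like the slab but pink, red or turquoise is not meant.

How it is judged:
By the outcome, as a careful person would: the job done as asked, in the order asked, and still so for the second after the job is handed in, with the robot touching nothing.
It also fails if it takes over 64 s, if anything falls off the work surface, if the arm or the gripper's body presses on something with over 40 N, if the wrist force passes 120 N, or if a joint passes its speed limit or range.

ROBOT

A 7-joint arm with a two-finger parallel gripper is mounted at the origin on the work surface. World frame = base frame: x ahead of the robot, y to its left, z up, the work surface at z = 0. Lengths are in mm, angles in rad, forces in N, time in s.
With the tool pointing down it reaches from about 400 to 875 mm from the base axis. Payload 4.4 kg.
Tool frame: the origin (TCP) lies on the centre line of the jaws, within the pads' length; the fingertips stand 14 mm ahead of it and the grasp point (between the pads) lies 5 mm behind it (tips_ahead is the distance from the TCP to the fingertips, in mm); z points along the fingers, y is the line along which they close (so a half turn about z gives the same grasp; the last joint's range is limited). The gripper opens to 85 mm and grips with 20 to 120 N. Pads are 22 mm wide; open, the fingers measure 114 mm over their backs; the gripper's body (76 mm by 85 mm) begins 54 mm behind the grasp point. The pads swing forward as they close: fully open they stand 13 mm farther back than shut.
Start: joints at [1.082, 0.628, 0.038, 1.517, -0.027, 0.996, -0.02], TCP at [266.733, -592.766, 245.313] pointing down, gripper open.
Joint ranges: [-3.06, 3.06], [-0.37, 2.12], [-1.25, 1.32], [0.18, 2.47], [-1.1, 4.24], [0.23, 1.98], [-2.94, 2.94]. Speed limits (rad/s): [2.57, 2.57, 3.14, 3.14, 3.14, 3.14, 3.14].

INTERFACE

Orientations are given as [roll, pitch, yaw] about the fixed x, y, z axes, in that order (R = Rz(yaw) Ry(pitch) Rx(roll)).
In Python, from cell import * gives the robot as it stands.
- The arm moves only by the tool move_arm, never from a script. Its argument "rows" is text: rows parted by semicolons, each of 7 numbers parted by spaces: the shift along the tool's x, y, z scaled (see below), then the turn, a rotation vector about the tool's x, y, z scaled (see below), then the closure, from -1 (fully open) to 1 (shut). A call has 1 to 12 rows; each row is the pose to reach, as a shift and turn from the pose commanded when the call began, along the tool's axes at that moment; what a row does not reach only later rows make up. The controller multiplies each number of a shift by 0.3 m and each number of a turn by pi/2 rad. A row lasts 1/12 s, in which the tool goes at most 41.7 mm and 7.16 degrees, less where a joint would pass 70% of its speed; a pose out of reach is approached as far as the arm can. A call with a number of a shift or a turn outside -1 to 1 is refused whole. A call with a gripper value outside its range is refused whole. The fingers move at their own pace and stop on an object; the grip force is fixed at half the most. Time passes only in rows, so rows that repeat a pose let the fingers close. It gives the time, the measured TCP pose, the force, the opening and the grip force at its end, in the units of the state.
- read_state(): the state, without advancing time (a new reading comes with each control period).
- get_image(name): name is "scene" or "top"; returns a dict with "img" (480x640x3 uint8, red, green, blue), "vfov" (degrees; the focal length in pixels is half the picture's height over the tangent of half this angle, whatever the lens; pixels are square), "cx", "cy" (the principal point, pixels), "extrinsics" (4x4, takes a point from camera to world coordinates). Camera axes: x right, y up, looking along -z (the intrinsics and any distortion apply to the point x, -y, -z); pixel columns grow to the right and rows downward; lengths in mm; the calibration is good to about 2 mm. A picture is of the moment at which its call begins. There is no depth.
- finish_job(): hands the job in; it is judged then, once.
The state is a dict: "clock": time; "qpos": joint angles; "qd": joint speeds; "tau": joint torques, N m; "eef_pos": TCP position; "tool_rot": TCP orientation; "force": force on the tool from outside, world axes, zero at the start; "torque": the same for the moment, N m; "width": finger opening in mm; "gripper_force": force on a finger pad.
Only numpy, scipy, OpenCV 4.12 (cv2) and the standard library are available. Lean on these libraries where they do the work, as an engineer would, in place of code of your own. Each camera call takes 0.05 s, during which the arm holds its last target. There are 200 camera calls.

## Working session

There is one attempt and no reset: what is moved stays moved. The work goes in short steps, Python scripts to look and compute and a tool call to move; the robot and the scene stay as the last step left them, time stands still between calls to the robot, and variables do not carry over. Pictures are saved under pics/ and viewed, at most 10 in all, crops included, and the job is handed in when it is done.

Besides the shell and the picture viewer there is one more tool, called after "Call:" as a command line: name --argument value ..., lists and objects as JSON in quotes. move_arm: Moves the arm, as the interface text tells. Its arguments: {"type":"object","properties":{"rows":{"type":"string"}},"required":["rows"]}

```bash
mkdir -p pics; ls; python3 - <<'E'
from cell import *
import cv2
for n in ("scene","top"):
    d=get_image(n); cv2.imwrite(f"pics/{n}0.png",d["img"][:,:,::-1])
    print(n,d["vfov"],d["cx"],d["cy"],d["extrinsics"],[k for k in d])
print(read_state())
E
```

```text
pics
scene 49.388864669915534 318.3301706404673 239.65839113525786 [[ 8.95685738e-02 -6.96738700e-01  7.11711076e-01  1.61628273e+03]
 [ 9.95971962e-01  5.96711932e-02 -6.69268194e-02 -1.01252828e+02]
 [ 4.16185601e-03  7.14838816e-01  6.99276873e-01  1.16481072e+03]
 [ 0.00000000e+00  0.00000000e+00  0.00000000e+00  1.00000000e+00]] ['img', 'vfov', 'cx', 'cy', 'extrinsics']
top 49.00067949227503 316.4279195630048 244.40531009430796 [[ 2.52752415e-02  9.88584610e-01 -1.48531584e-01  3.04402650e+02]
 [-9.99633505e-01  2.35523934e-02 -1.33469565e-02  8.47235261e+00]
 [-9.69632152e-03  1.48814496e-01  9.88817590e-01  1.64058336e+03]
 [ 0.00000000e+00  0.00000000e+00  0.00000000e+00  1.00000000e+00]] ['img', 'vfov', 'cx', 'cy', 'extrinsics']
{'clock': 0.1, 'qpos': array([ 1.08222188,  0.62924093,  0.03844507,  1.51826054, -0.0270055 ,
        0.99633664, -0.01999831]), 'qd': array([ 0.0007182 , -0.00120703, -0.00082657, -0.00223101,  0.00064896,
       -0.00062968, -0.00094951]), 'tau': array([ 2.60474604e-03, -5.64538229e+01,  1.23033129e+00, -1.93974674e+01,
        1.13196153e-02,  5.44703042e-03,  2.04971298e-05]), 'eef_pos': array([ 266.49626776, -592.2612562 ,  244.49167091]), 'tool_rot': array([-3.13986509e+00,  1.24898746e-05,  4.22773068e-01]), 'force': array([0.19839622, 1.18911794, 0.31319932]), 'torque': array([-0.02751129,  0.07566895, -0.01293258]), 'gripper_force': 0.0, 'width': 85.21095606381105}
```

View pics/scene0.png

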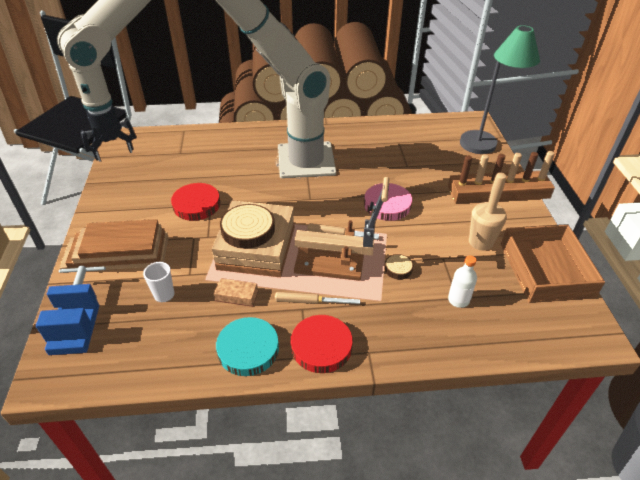

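View pics/top0.png

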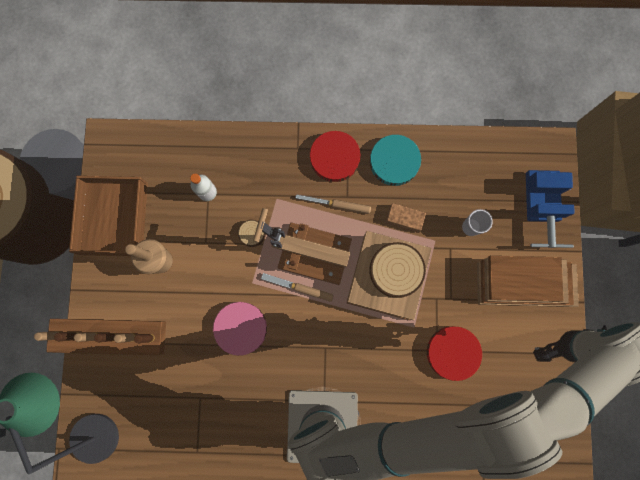

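The robot is at rest on the right. In the top view the slab is near (398,269) on the boards, the stand beam runs (350,255)→(280,237), and the arm leans away at (268,225). I'll take closer crops.

```bash
python3 - <<'E'
import cv2
for n,(x,y,w,h) in dict(top=(245,190,200,150),scene=(205,170,200,150)).items():
    c=cv2.imread(f"pics/{n}0.png")[y:y+h,x:x+w]
    c=cv2.resize(c,None,fx=4,fy=4,interpolation=cv2.INTER_CUBIC)
    for i in range(0,w,20): cv2.putText(c,str(x+i),(4*i,10),0,.35,(0,255,255),1); cv2.line(c,(4*i,12),(4*i,18),(0,255,255),1)
    for i in range(0,h,20): cv2.putText(c,str(y+i),(0,4*i+4),0,.35,(0,255,255),1)
    cv2.imwrite(f"pics/{n}0c.png",c)
E
```

```text
(no output)
```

View pics/top0c.png

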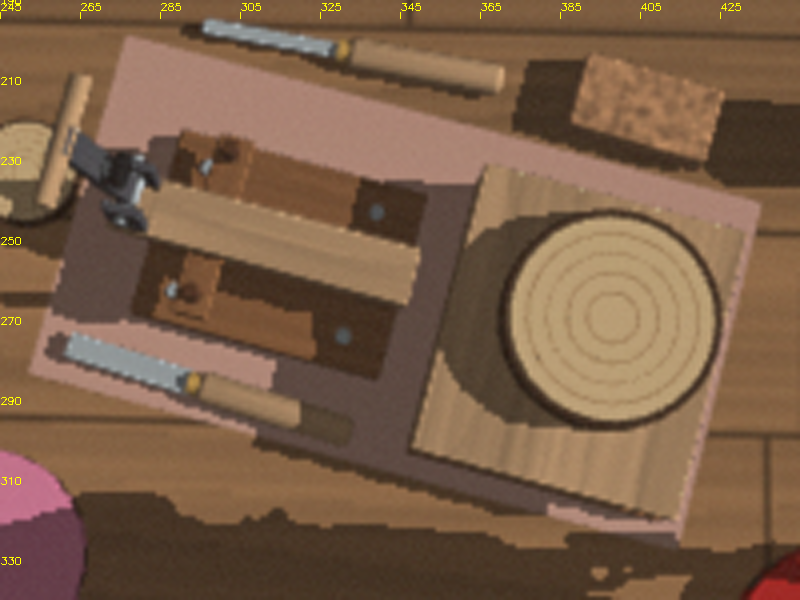

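View pics/scene0c.png

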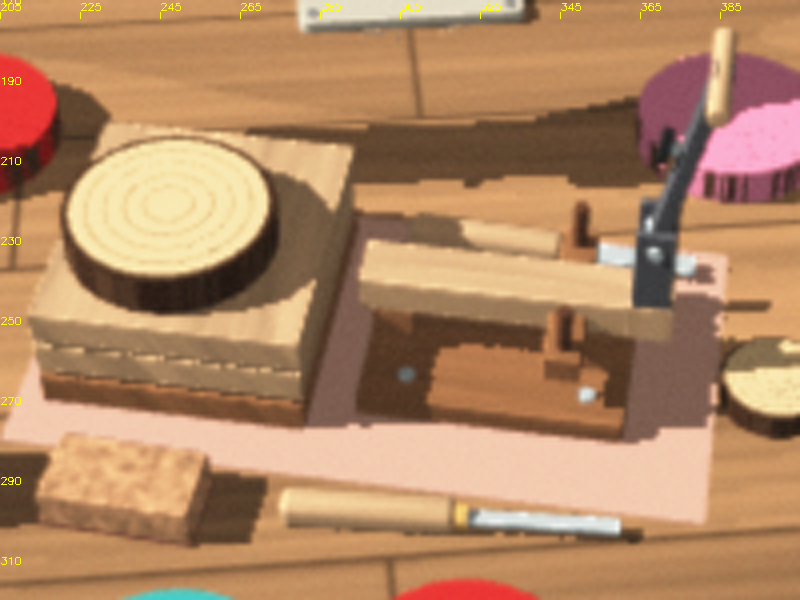

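Top crop: beam's near end corners are (350,252.5),(346.75,266.25); pegs near (302,227),(292.5,263); slab top centre (397.75,269.9). Scene crop: slab top centre (247,221), pegs (350.5,221),(346,247.5). Now I'll fit the poses.

```bash
cat > h.py <<'E'
from cell import *
import numpy as np, cv2
from scipy.optimize import least_squares
def cam(n):
    d=get_image(n); E=np.array(d["extrinsics"]); f=240/np.tan(np.radians(d["vfov"])/2)
    return dict(img=d["img"],E=E,f=f,c=np.array([d["cx"],d["cy"]]))
def proj(c,P):
    p=(np.atleast_2d(P)-c["E"][:3,3])@c["E"][:3,:3]
    return c["c"]+c["f"]*np.c_[p[:,0],-p[:,1]]/-p[:,2:]
def back(c,uv,z):
    r=c["E"][:3,:3]@np.array([(uv[0]-c["c"][0])/c["f"],-(uv[1]-c["c"][1])/c["f"],-1]); o=c["E"][:3,3]
    return o+r*(z-o[2])/r[2]
def W(p,P):
    P=np.atleast_2d(P).astype(float); c,s=np.cos(p[2]),np.sin(p[2])
    return np.c_[p[0]+c*P[:,0]-s*P[:,1],p[1]+s*P[:,0]+c*P[:,1],P[:,2]]
E
python3 - <<'E'
from h import *
T,S=cam("top"),cam("scene")
st=[(T,(-22,-40,90),(346.75,266.25)),(T,(22,-40,90),(350,252.5)),(T,(55,116,115),(302,227)),(T,(-55,116,115),(292.5,263)),
 (S,(-22,-40,90),(297,230)),(S,(22,-40,90),(295,240.75)),(S,(-55,116,115),(350.5,221.25)),(S,(55,116,115),(346,247.5))]
bd=[(T,(110,100,92),(366.25,231.25)),(T,(110,-100,92),(431.75,247.5)),(T,(-110,-100,92),(413,320)),(T,(-110,100,92),(348,303)),
 (S,(-110,-100,92),(232.5,201)),(S,(-110,100,92),(293.5,206.5)),(S,(110,100,92),(280.5,256.75)),(S,(110,-100,92),(212.5,249.5))]
for nm,L,x0 in (("stand",st,(480,50,-.2)),("boards",bd,(430,-150,-.2))):
    f=lambda p,L=L:np.concatenate([proj(c,W(p,P))[0]-np.array(u) for c,P,u in L])
    r=least_squares(f,x0); print(nm,r.x.round(3)); print(r.fun.reshape(-1,2).round(1).tolist())
    if nm=="stand": p=r.x
print("slab",back(T,(397.75,269.9),127),back(S,(247,221.25),127))
print("fit home",W(p,(0,50,90)),"bar tgt",W(p,(0,175,147)))
print("bar px T (262,225.5):",back(T,(262,225.5),280),back(S,(385,188.5),280))
q=np.arange(1.5,2.06,.05); B=W(p,np.c_[0*q,175-150*np.cos(q),147+150*np.sin(q)])
print(np.c_[q,proj(T,B),proj(S,B)].round(2))
E
```

```text
stand [ 5.04942e+02 -2.59420e+01 -2.30000e-01]
[[-0.7, -0.1], [-0.3, -0.6], [-0.5, -0.2], [-0.7, -0.3], [-0.5, -0.2], [-1.0, -0.9], [-0.8, 0.1], [-0.1, -0.3]]
boards [ 4.51990e+02 -1.86369e+02 -2.33000e-01]
[[-1.2, -0.7], [-1.2, -0.0], [0.5, -0.1], [-1.2, -0.7], [-1.1, -0.8], [-0.2, -0.2], [-0.9, -0.5], [-1.1, -0.6]]
slab [ 463.08028704 -207.23116064  127.        ] [ 464.80088988 -204.45033038  127.        ]
fit home [[516.34454791  22.7405466   90.        ]] bar tgt [[544.85201072 144.44644032 147.        ]]
bar px T (262,225.5): [555.62736611 171.20281779 280.        ] [534.5974093  180.22704996 280.        ]
[[  1.5  275.35 229.65 368.98 186.37]
 [  1.55 272.55 228.91 371.81 186.52]
 [  1.6  269.77 228.2  374.64 186.79]
 [  1.65 267.01 227.52 377.45 187.17]
 [  1.7  264.27 226.86 380.24 187.65]
 [  1.75 261.58 226.24 383.   188.25]
 [  1.8  258.93 225.65 385.72 188.95]
 [  1.85 256.34 225.1  388.39 189.76]
 [  1.9  253.81 224.58 391.01 190.66]
 [  1.95 251.35 224.1  393.57 191.67]
 [  2.   248.97 223.67 396.05 192.77]
 [  2.05 246.68 223.27 398.46 193.96]]
```

```bash
cat >> h.py <<'E'
from scipy.spatial.transform import Rotation as R
ST=(505.5,-25.5,-0.23)
def go(loc,yaw=1.341):
    "tool shift/turn numbers to stand-frame TCP point"
    s=read_state(); r=R.from_euler("xyz",s["tool_rot"]); t=R.from_euler("xyz",[np.pi,0,yaw])
    print("go",(r.inv().apply(W(ST,loc)[0]-s["eef_pos"])/300).round(3),((r.inv()*t).as_rotvec()/(np.pi/2)).round(3))
def loc():
    s=read_state(); d=s["eef_pos"]-[ST[0],ST[1],0]
    print("t",s["clock"],"loc",R.from_euler("z",-ST[2]).apply(d).round(1),"rpy",s["tool_rot"].round(3),"F",s["force"].round(1),"w",round(s["width"],1))
E
python3 - <<'E'
from h import *
loc(); go((1,-315,240))
E
```

```text
t 0.2 loc [-103.4 -606.4  244.7] rpy [-3.14  -0.     0.423] F [-0.9  0.   0.3] w 85.3
go [ 0.866 -0.56   0.016] [-0.001 -0.    -0.585]
```

Call:
move_arm --rows "0.866 -0.56 0.016 0 0 -0.585 -1;0.866 -0.56 0.016 0 0 -0.585 -1;0.866 -0.56 0.016 0 0 -0.585 -1;0.866 -0.56 0.016 0 0 -0.585 -1;0.866 -0.56 0.016 0 0 -0.585 -1;0.866 -0.56 0.016 0 0 -0.585 -1;0.866 -0.56 0.016 0 0 -0.585 -1;0.866 -0.56 0.016 0 0 -0.585 -1;0.866 -0.56 0.016 0 0 -0.585 -1;0.866 -0.56 0.016 0 0 -0.585 -1;0.866 -0.56 0.016 0 0 -0.585 -1;0.866 -0.56 0.016 0 0 -0.585 -1"

```text
clock: 1.2
eef_pos: [433.5, -334.8, 240.4]
tool_rot: [-3.141, 0.001, 1.338]
force: [-0.5, -0.6, -0.4]
width: 85.6
gripper_force: 0.0
```

```bash
python3 -c "
from h import *
loc(); go((1,-315,112))"
```

```text
t 1.2 loc [   0.4 -317.6  240.4] rpy [-3.141e+00  1.000e-03  1.338e+00] F [-0.5 -0.6 -0.4] w 85.6
go [0.009 0.002 0.428] [-0.     0.001 -0.002]
```

Call:
move_arm --rows "0.005 0 0.2 0 0 0 -1;0.005 0 0.35 0 0 0 -1;0.005 0 0.428 0 0 0 -1;0.005 0 0.428 0 0 0 -1;0.005 0 0.428 0 0 0 -1;0.03 0 0.428 0 0 0 -1;0.06 0 0.428 0 0 0 -1;0.09 0 0.428 0 0 0 -1;0.11 0 0.428 0 0 0 -1;0.13 0 0.428 0 0 0 -1;0.13 0 0.428 0 0 0 -1"

```text
clock: 2.12
eef_pos: [444.7, -293.1, 113.1]
tool_rot: [3.14, -0.0, 1.344]
force: [-0.2, -0.5, 0.6]
width: 85.3
gripper_force: 0.0
```

```bash
cat > shot.py <<'E'
import sys; from h import *
out=[]
for n,(x,y,w,h) in (("top",(250,190,200,150)),("scene",(205,150,200,150))):
    c=cv2.resize(cam(n)["img"][y:y+h,x:x+w,::-1],None,fx=3,fy=3,interpolation=cv2.INTER_CUBIC)
    for i in range(0,w,20): cv2.putText(c,str(x+i),(3*i,10),0,.35,(0,255,255),1)
    for i in range(0,h,20): cv2.putText(c,str(y+i),(0,3*i+4),0,.35,(0,255,255),1)
    out.append(cv2.resize(c,(400,300) if 0 else (533,400)) if 0 else c)
cv2.imwrite(f"pics/{sys.argv[1]}.png",cv2.resize(np.vstack(out),(400,600)) if 0 else cv2.resize(np.hstack(out),(800,300)))
loc()
E
sed -i 's/h in (("top",(250,190,200,150)),("scene",(205,150,200,150)))/h in (("top",(250,190,200,75*2)),("scene",(205,150,200,150)))/' shot.py; sed -i 's/out.append.*/out.append(c)/; s/cv2.imwrite.*/cv2.imwrite(f"pics\/{sys.argv[1]}.png",cv2.resize(np.vstack(out),(400*2,600)[::1] if 0 else (400,600)))/' shot.py; sed -i 's/(400\*2,600)\[::1\] if 0 else (400,600)/(400,600)/' shot.py
python3 shot.py a
```

```text
t 2.2167 loc [   1.5 -276.2  112.6] rpy [3.141 0.    1.342] F [-0.1  0.5 -0.7] w 85.6
```

View pics/a.png

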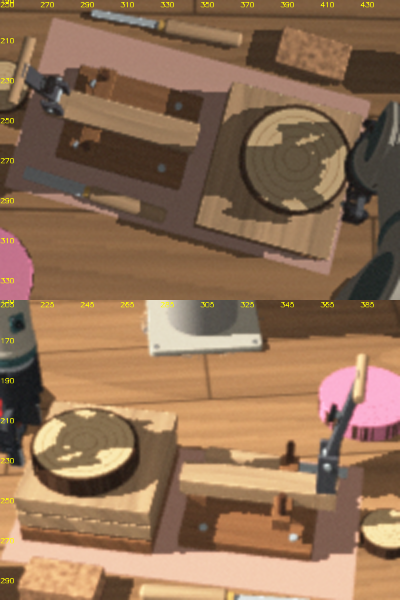

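Fingers stand at the slab's rear (about (360,200) px in the top view), ready to push.

Call:
move_arm --rows "0.02 0 0 0 0 0 -1;0.04 0 0 0 0 0 -1;0.06 0 0 0 0 0 -1;0.08 0 0 0 0 0 -1;0.1 0 0 0 0 0 -1;0.12 0 0 0 0 0 -1;0.14 0 0 0 0 0 -1;0.16 0 0 0 0 0 -1;0.18 0 0 0 0 0 -1;0.2 0 0 0 0 0 -1;0.22 0 0 0 0 0 -1;0.24 0 0 0 0 0 -1"

```text
clock: 3.22
eef_pos: [460.0, -224.2, 112.1]
tool_rot: [-3.141, -0.0, 1.342]
force: [-0.3, -2.2, -0.2]
width: 85.4
gripper_force: 1.0
```

```bash
python3 shot.py b
```

```text
t 3.3167 loc [   1.1 -202.7  112.1] rpy [-3.141e+00 -1.000e-03  1.344e+00] F [ 0.2 -0.1  0.1] w 85.5
```

View pics/b.png

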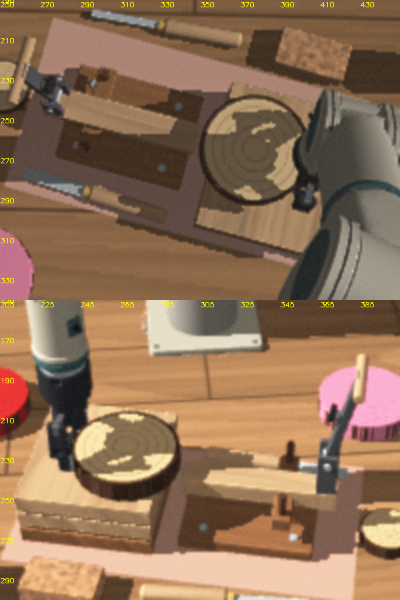

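Slab slid straight: its top centre is about (376,264) in the top view. Continue.

Call:
move_arm --rows "0.02 0 0 0 0 0 -1;0.04 0 0 0 0 0 -1;0.06 0 0 0 0 0 -1;0.08 0 0 0 0 0 -1;0.1 0 0 0 0 0 -1;0.12 0 0 0 0 0 -1;0.14 0 0 0 0 0 -1;0.16 0 0 0 0 0 -1;0.18 0 0 0 0 0 -1;0.2 0 0 0 0 0 -1;0.22 0 0 0 0 0 -1;0.24 0 0 0 0 0 -1"

```text
clock: 4.32
eef_pos: [476.5, -154.6, 112.3]
tool_rot: [3.141, 0.001, 1.341]
force: [-0.9, -4.3, 3.7]
width: 85.5
gripper_force: 2.4
```

Call:
move_arm --rows "0.02 0 0 0 0 0 -1;0.04 0 0 0 0 0 -1;0.06 0 0 0 0 0 -1;0.08 0 0 0 0 0 -1;0.1 0 0 0 0 0 -1;0.12 0 0 0 0 0 -1;0.14 0 0 0 0 0 -1;0.16 0 0 0 0 0 -1;0.18 0 0 0 0 0 -1;0.2 0 0 0 0 0 -1;0.22 0 0 0 0 0 -1;0.24 0 0 0 0 0 -1"

```text
clock: 5.32
eef_pos: [492.7, -84.2, 112.1]
tool_rot: [-3.141, 0.0, 1.342]
force: [-0.8, -1.9, -1.1]
width: 85.4
gripper_force: 1.1
```

```bash
python3 shot.py c
```

```text
t 5.4167 loc [  1.  -58.8 112.2] rpy [ 3.141e+00 -1.000e-03  1.344e+00] F [ 0.6 -0.1  0.4] w 85.4
```

View pics/c.png

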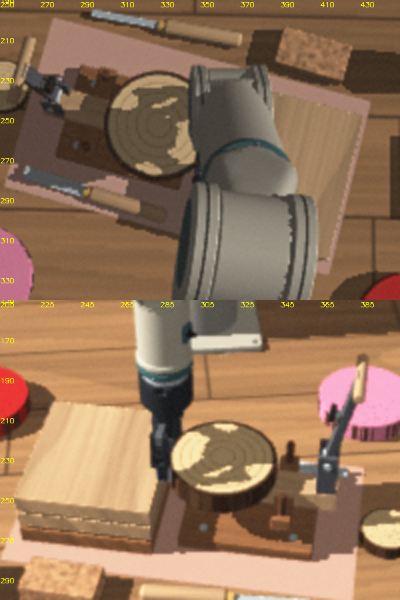

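The slab lies on the beam, about 30 mm short of the pegs. Push gently home while watching the force.

Call:
move_arm --rows "0.012 0 0 0 0 0 -1;0.024 0 0 0 0 0 -1;0.036 0 0 0 0 0 -1;0.048 0 0 0 0 0 -1;0.06 0 0 0 0 0 -1;0.07 0 0 0 0 0 -1;0.08 0 0 0 0 0 -1;0.087 0 0 0 0 0 -1;0.093 0 0 0 0 0 -1;0.093 0 0 0 0 0 -1"

```text
clock: 6.25
eef_pos: [499.2, -56.9, 112.2]
tool_rot: [3.141, -0.0, 1.342]
force: [-0.8, -1.6, -0.2]
width: 85.1
gripper_force: 0.6
```

Call:
move_arm --rows "0.005 0 0 0 0 0 -1;0.01 0 0 0 0 0 -1;0.01 0 0 0 0 0 -1"

```text
clock: 6.5
eef_pos: [499.5, -54.8, 112.1]
tool_rot: [-3.141, 0.0, 1.341]
force: [-0.5, -2.9, 0.6]
width: 85.4
gripper_force: 1.2
```

```bash
python3 -c "
from h import *
loc()"
```

```text
t 6.5 loc [  0.8 -29.8 112.1] rpy [-3.141  0.     1.341] F [-0.5 -2.9  0.6] w 85.4
```

Not yet at the stops by force; advance in small steps.

Call:
move_arm --rows "0.005 0 0 0 0 0 -1;0.01 0 0 0 0 0 -1;0.01 0 0 0 0 0 -1"

```text
clock: 6.75
eef_pos: [499.4, -54.2, 112.1]
tool_rot: [-3.14, 0.003, 1.34]
force: [-1.7, -8.4, 2.5]
width: 85.2
gripper_force: 4.1
```

Call:
move_arm --rows "0.005 0 0 0 0 0 -1;0.01 0 0 0 0 0 -1;0.01 0 0 0 0 0 -1"

```text
clock: 7.0
eef_pos: [499.4, -53.9, 112.1]
tool_rot: [-3.14, 0.006, 1.338]
force: [-2.9, -15.0, 2.6]
width: 85.5
gripper_force: 6.5
```

The force climbs to 15 N without motion, exactly at the predicted home. Back off, rise, close fingers, and look.

Call:
move_arm --rows "-0.03 0 0 0 0 0 -1;-0.08 0 0 0 0 0 -1;-0.13 0 0 0 0 0 -1;-0.13 0 -0.1 0 0 0 -1;-0.13 0 -0.23 0 0 0 -1;-0.13 0 -0.36 0 0 0 0;-0.13 0 -0.49 0 0 0 1;-0.13 0 -0.62 0 0 0 1;-0.13 0 -0.76 0 0 0 1;-0.13 0 -0.78 0 0 0 1;-0.13 0 -0.78 0 0 0 1;-0.13 0 -0.78 0 0 0 1"

```text
clock: 8.0
eef_pos: [492.0, -85.9, 345.8]
tool_rot: [3.141, -0.001, 1.343]
force: [-0.4, -0.7, -1.2]
width: 0.8
gripper_force: 0.0
```

```bash
python3 - <<'E'
from h import *
loc(); go((0,250,345))
E
```

```text
t 8.0 loc [  0.7 -61.9 345.8] rpy [ 3.141e+00 -1.000e-03  1.343e+00] F [-0.4 -0.7 -1.2] w 0.8
go [ 1.04  -0.     0.003] [ 0.    -0.     0.001]
```

Call:
move_arm --rows "1 0 0 0 0 0 1;1 0 0 0 0 0 1;1 0 0 0 0 0 1;1 0 0 0 0 0 1;1 0 0 0 0 0 1;1 0 0 0 0 0 1;1 0 0 0 0 0 1;1 0 0 0 0 0 1;1 0 0 0 0 0 1;1 0 0 0 0 0 1"

```text
clock: 8.83
eef_pos: [559.2, 205.4, 343.6]
tool_rot: [-3.138, 0.003, 1.343]
force: [-0.1, -0.7, 0.4]
width: -0.2
gripper_force: 0.0
```

```bash
python3 shot.py d; python3 -c "
from h import *
go((0,242,290))"
```

```text
t 8.9333 loc [  0.8 235.2 344.7] rpy [-3.14e+00  3.00e-03  1.34e+00] F [0.7 0.6 0.9] w -0.1
go [ 0.023 -0.002  0.182] [-0.001  0.002 -0.001]
```

View pics/d.png

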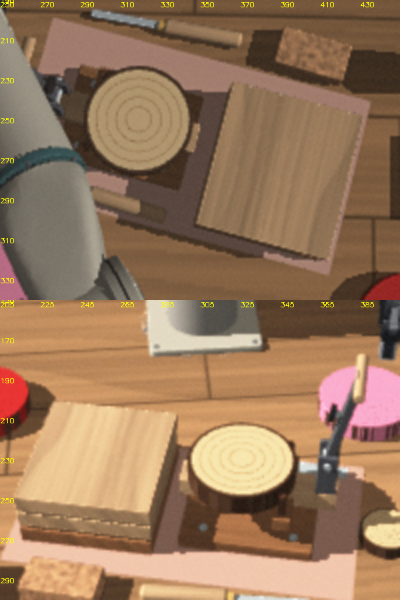

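Slab sits against the pegs, level (top centre ≈ (319.5,249.5) in the top view); gripper is above and behind the bar. Descend behind it.

Call:
move_arm --rows "0.03 0 0 0 0 0 1;0.03 0 0 0 0 0 1;0.03 0 0.06 0 0 0 1;0.03 0 0.12 0 0 0 1;0.03 0 0.18 0 0 0 1;0.03 0 0.18 0 0 0 1"

```text
clock: 9.43
eef_pos: [560.5, 212.7, 288.9]
tool_rot: [-3.137, 0.004, 1.341]
force: [-0.9, -0.2, 0.1]
width: 0.3
gripper_force: 0.0
```

```bash
python3 - <<'E'
from h import *
loc()
print(proj(cam("top"),W(ST,(0,50,125))))
E
```

```text
t 9.4333 loc [ -0.8 244.5 288.9] rpy [-3.137  0.004  1.341] F [-0.9 -0.2  0.1] w 0.3
[[318.27265828 249.60955674]]
```

Call:
move_arm --rows "-0.02 0 0 0 0 0 1;-0.04 0 0 0 0 0 1;-0.06 0 0 0 0 0 1;-0.08 0 0 0 0 0 1;-0.1 0 0 0 0 0 1;-0.12 0 0 0 0 0 1;-0.14 0 0 0 0 0 1;-0.16 0 0 0 0 0 1;-0.18 0 0 0 0 0 1;-0.2 0 0 0 0 0 1;-0.22 0 0 0 0 0 1;-0.24 0 0 0 0 0 1"

```text
clock: 10.48
eef_pos: [545.7, 143.5, 291.9]
tool_rot: [-3.141, 0.0, 1.342]
force: [0.1, 0.4, 0.0]
width: 0.1
gripper_force: 0.4
```

Call:
move_arm --rows "-0.02 0 0 0 0 0 1;-0.04 0 0 0 0 0 1;-0.06 0 0.005 0 0 0 1;-0.08 0 0.01 0 0 0 1;-0.1 0 0.015 0 0 0 1;-0.12 0 0.02 0 0 0 1;-0.14 0 0.025 0 0 0 1;-0.16 0 0.03 0 0 0 1;-0.17 0 0.03 0 0 0 1;-0.18 0 0.03 0 0 0 1"

```text
clock: 11.32
eef_pos: [533.6, 90.8, 283.0]
tool_rot: [-3.141, 0.0, 1.341]
force: [-0.5, -0.2, 0.4]
width: -0.1
gripper_force: 0.0
```

```bash
python3 shot.py e
```

```text
t 11.4167 loc [  0.9 119.7 283.2] rpy [3.141 0.    1.341] F [-0.3 -0.  -1. ] w -0.2
```

View pics/e.png

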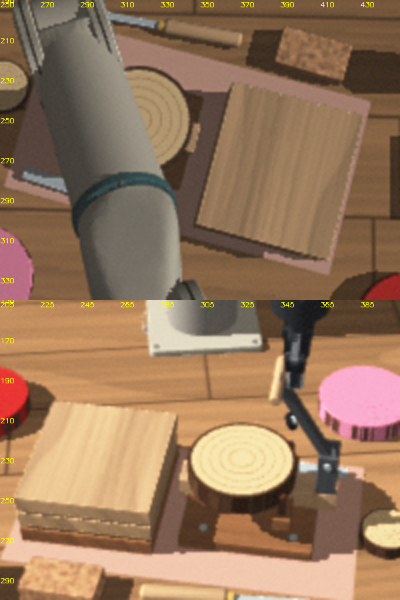

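The bar, at about (343,190) in the scene view, leans well over the slice (q ≈ 1). Push on until it sinks.

Call:
move_arm --rows "-0.015 0 0.005 0 0 0 1;-0.03 0 0.01 0 0 0 1;-0.045 0 0.015 0 0 0 1;-0.06 0 0.02 0 0 0 1;-0.075 0 0.025 0 0 0 1;-0.09 0 0.03 0 0 0 1;-0.1 0 0.03 0 0 0 1;-0.1 0 0.03 0 0 0 1;-0.1 0 0.03 0 0 0 1;-0.1 0 0.03 0 0 0 1;-0.1 0 0.03 0 0 0 1;-0.1 0 0.03 0 0 0 1"

```text
clock: 12.42
eef_pos: [527.0, 62.6, 274.2]
tool_rot: [3.141, -0.0, 1.342]
force: [-0.6, -0.1, -0.3]
width: -0.4
gripper_force: 0.0
```

Call:
move_arm --rows "-0 0 -0.03 0 0 0 1;-0 0 -0.1 0 0 0 1;-0 0 -0.2 0 0 0 1;-0 0 -0.2 0 0 0 1;-0 0 -0.2 0 0 0 1;-0 0 -0.2 0 0 0 1;-0 0 -0.2 0 0 0 1;-0 0 -0.2 0 0 0 1;-0 0 -0.2 0 0 0 1;-0 0 -0.2 0 0 0 1;-0 0 -0.2 0 0 0 1;-0 0 -0.2 0 0 0 1"

```text
clock: 13.42
eef_pos: [526.9, 62.3, 333.9]
tool_rot: [-3.141, 0.0, 1.342]
force: [1.1, -0.3, 0.5]
width: -0.3
gripper_force: 0.0
```

```bash
python3 shot.py f
```

```text
t 13.5167 loc [  0.8  90.4 334. ] rpy [-3.141  0.     1.342] F [-0.3 -0.8  0.2] w -0.3
```

View pics/f.png

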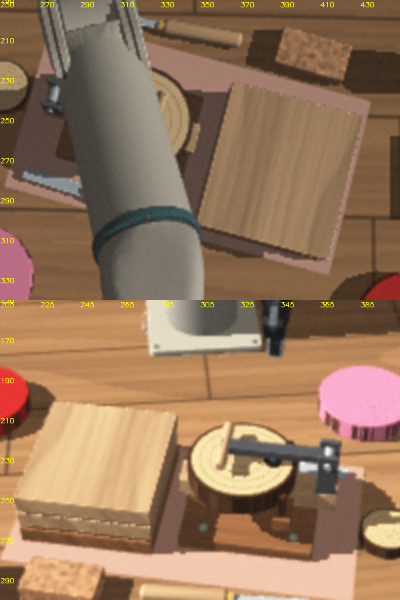

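The hold-down is down, its bar at about (317.5,223) px in the scene view. Move clear and check numerically.

Call:
move_arm --rows "-0.1 0 -0.1 0 0 0 1;-0.3 0 -0.1 0 0 0 1;-0.6 0 -0.1 0 0 0 1;-1 0 -0.1 0 0 0 1;-1 0 -0.1 0 0 0 1;-1 0 -0.1 0 0 0 1;-1 0 -0.1 0 0 0 1;-1 0 -0.1 0 0 0 1;-1 0 -0.1 0 0 0 1;-1 0 -0.1 0 0 0 1;-1 0 -0.1 0 0 0 1;-1 0 -0.1 0 0 0 1"

```text
clock: 14.52
eef_pos: [459.4, -228.1, 364.1]
tool_rot: [3.141, -0.001, 1.345]
force: [0.5, -0.2, -0.1]
width: -0.2
gripper_force: 0.0
```

```bash
python3 - <<'E'
from h import *
loc(); S,T=cam("scene"),cam("top")
for q in (0,.1,.2): 
    P=W(ST,(0,175-150*np.cos(q),147+150*np.sin(q))); print(q,"bar scene",proj(S,P),"top",proj(T,P))
for n,c in (("S",S),("T",T)):
    hsv=cv2.cvtColor(c["img"],cv2.COLOR_RGB2HSV); u=proj(c,W(ST,(0,50,125)))[0]
    th=np.linspace(0,6.283,60); poly=proj(c,W(ST,np.c_[80*np.cos(th),50+80*np.sin(th),0*th+125]))
    m=((c["img"].sum(2)>420)*255).astype(np.uint8)
    roi=np.zeros_like(m); cv2.fillPoly(roi,[(poly+ (poly-u)*.1).astype(np.int32)],255)
    x,y,w,h=cv2.boundingRect(cv2.bitwise_and(m,roi)); p=poly
    print(n,"seen centre",x+(w-1)/2,y+(h-1)/2,w,h,"pred",((p.min(0)+p.max(0))/2).round(1),np.ptp(p,0).round(1))
E
```

```text
t 14.5167 loc [   1.3 -207.8  364.1] rpy [ 3.141e+00 -1.000e-03  1.345e+00] F [ 0.5 -0.2 -0.1] w -0.2
0 bar scene [[317.10750835 222.8876987 ]] top [[326.67633851 250.71359161]]
0.1 bar scene [[317.37980181 219.05698785]] top [[326.47073437 249.924159  ]]
0.2 bar scene [[318.17512401 215.26163789]] top [[325.7460315  248.99425808]]
S seen centre 325.5 227.5 60 38 pred [325.6 230. ] [55.  37.7]
T seen centre 319.0 249.5 49 50 pred [318.3 249.8] [55.  54.5]
```

```bash
python3 -c "
from cell import *
print(finish_job())"
```

```text
the job is handed in; nothing more can be done
None
```

I slid the log slice onto the beam and up against the stop pegs, then tipped the hold-down arm over onto it; camera measurements agree with the slice at home and the arm level (angle about 0), and the job was handed in at about 14.5 s.

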